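# Roll a steel pin onto the line of the checking plate

### The job

Roll-check the steel pin: push it sideways with the fingertips, on its upper half just above the middle, so that it rolls (not slides) across the green checking plate, and leave it lying still and centred along the white line across the middle of the plate. Do not pick the pin up, and leave the brass pin and the other loose things where they are.

Things in the scene. Friction and masses are not known exactly. Their poses are not given: they have to be found in the camera images.
- steel_pin: silver-grey steel pin, solid cylinder 30 mm diameter x 110 mm, 0.4-0.85 kg, lying 85-105 mm from the white line on either side, within 5 degrees of parallel. Origin: middle of its axis, 15 mm above the plate's face; x: along the axis; z: to its black stripe, on top at the start. Oiled, friction 0.25. Pushed level at 40 mm/s, 0-8 mm above its axis, it rolls (higher may jam) and runs on up to 5 mm after the push (1 mm at 12 mm/s).
- brass_pin: yellow brass pin of the same size and form (30 mm diameter, 110 mm long), lying on the plate on the other side of the white line; to be left alone. Origin and axes as for the steel pin.
- check_plate: green rectangular checking plate fixed on the table, 170 mm along its x, 280 mm along its y, 12 mm thick; origin under its centre at table height. Pins roll along its y. A dark lip 150 mm long stands 6 mm above the face at each y end, 134 mm from the centre. A tall press stands to the right of the table: swing in with the arm drawn back.
- line_mid (a point): middle of the white line, on the plate's face 12 mm above the table; the line is 10 mm wide (along plate y) and runs 164 mm along plate x. Axes as those of the plate.
- tape: black roll of tape, 57x54x19 mm, lying on the table beyond the plate; bystander. Origin under its centre.
- pliers: long-nose pliers with blue handles, 52x200x12 mm, lying on the table left of the plate; bystander. Origin under its centre.
- marker: black and white marker pen, 17x135x16 mm, lying on the table beyond the plate; bystander. Origin under its centre.

How it is judged:
On the way:
1. the steel pin rolls half a turn, so that its stripe comes underneath (angle between steel_pin's own z axis and vertical above 2.5 rad), for 0.05 s.
At the end, for the whole second after the job is handed in: The steel pin lies at rest on the plate, the middle of its axis within 7 mm of the white line's centre line and within 27 mm of the line's middle lengthwise, its axis within 0.2 rad of the line, having rolled at least half a turn on the way (y of steel_pin in the frame of line_mid between -0.007 and 0.007 m and x of steel_pin in the frame of line_mid between -0.027 and 0.027 m and z of steel_pin in the frame of line_mid between 0.011 and 0.019 m and angle between the x axis of steel_pin and the x axis of line_mid, either way round below 0.2 rad and linear speed of steel_pin below 0.01 m/s and angular speed of steel_pin below 0.5 rad/s); the robot touches nothing.
It fails at once if the steel pin is lifted more than 6 mm off the plate (z of steel_pin in the frame of line_mid above 0.021 m).
It fails at once if the steel pin comes off the plate (z of steel_pin in the frame of line_mid below 0.005 m).
It fails at once if the brass pin is moved more than 12 mm (distance of brass_pin from where it was at the start of the episode above 0.012 m).
It fails at once if the tape, pliers or marker is moved more than 20 mm (distance of any of tape, pliers, marker from where it was at the start of the episode above 0.02 m).
It also fails if it takes over 38 s, if anything falls off the work surface, if the arm or the gripper's body presses on something with over 40 N, if the wrist force passes 120 N, or if a joint passes its speed limit or range.

### The arm

A 6-joint arm with a two-finger parallel gripper is mounted at the origin on a cart in front of the work surface, level with it; the furniture and walls round the work are solid. World frame = base frame: x ahead of the robot, y to its left, z up, the work surface at z = 0. Lengths are in m, angles in rad, forces in N, time in s.
With the tool pointing down it reaches from about 0.375 to 0.9 m from the base axis. Payload 3.1 kg.
Tool frame: the origin (TCP) lies between the finger pads; the fingertips stand 25 mm ahead of it and the grasp point (between the pads) lies 6 mm ahead of it; x points along the fingers, y is the direction in which the jaws open and shut, and the axes are right-handed (so a half turn about x gives the same grasp; the last joint's range is limited). The gripper opens to 85 mm and grips with 20 to 120 N. Pads are 22 mm wide; open, the fingers measure 114 mm over their backs; the gripper's body (76 mm by 85 mm) begins 54 mm behind the grasp point. The pads swing forward as they close: fully open they stand 13 mm farther back than shut.
Start: joints at [-1.435, 0.527, 1.433, -0, 1.181, -0.178], TCP at [0.194, -0.594, 0.256] pointing down, gripper open.
Joint ranges: [-3.08, 3.08], [-0.75, 2.2], [0.22, 2.44], [-1.43, 4.57], [0, 2.65], [-2.85, 2.85]. Speed limits (rad/s): [2.79, 2.79, 3.14, 3.14, 3.14, 3.14].

### API

Orientations are given as a unit quaternion [x, y, z, w].
In Python, from station import manip, viewer, workorder gives the robot as it stands.
- The arm moves only by the shell command python3 -m crank 'ROWS' [FORCE]. ROWS is JSON, one flat list of numbers, 5 for each row, row after row: the opening, from 0 (shut) to 1 (fully open), then the shift along the world's x, y, z in mm, then the turn about the world's z in rad. A call has 1 to 10 rows; each row is the pose to reach, as a shift and turn from the pose commanded when the call began; what a row does not reach only later rows make up. A row lasts 1/8 s, in which the tool goes at most 62.5 mm and 10.7 degrees, less where a joint would pass 70% of its speed; a pose out of reach is approached as far as the arm can. A call with a gripper value outside its range is refused whole. The fingers move at their own pace and stop on an object; FORCE is the grip in N (left out, the last holds). Time passes only in rows, so rows that repeat a pose let the fingers close. It gives the time, the measured TCP pose, the force and the opening at its end, in the units of the state.
- manip.sense(): the state, without advancing time (a new reading comes with each control period).
- viewer.snapshot(name): name is "scene" or "top" or "wrist"; returns a dict with "img" (384x512x3 uint8, red, green, blue), "range_z" (384x512 float32, m along the optical axis (not along the pixel's ray), 0 where there is no reading), "fx", "fy", "cx", "cy" (pixels), "k1" (the pictures are not rectified: a ray, as slopes to the right and down, at radius r is drawn at 1 + k1 r^2 times it, then the intrinsics apply), "origin" and "attitude" of the camera in the world. Camera axes: x right, y down, z forward; pixel columns grow to the right and rows downward; lengths in m; the calibration is good to about 2 mm. A picture is of the moment at which its call begins.
- workorder.sign_off(): hands the job in, once; it reports no verdict.
The state is a dict: "t": time; "q": joint angles; "qd": joint speeds; "tau": joint torques, N m; "tcp_pos": TCP position; "tool_rot": TCP orientation; "force": force on the tool from outside, world axes, zero at the start; "ft_torque": the same for the moment, N m; "finger_gap": opening from 0.0 (shut) to 1.0 (fully open).
Only numpy, scipy, OpenCV 4.12 (cv2) and the standard library are available. Lean on these libraries where they do the work, as an engineer would, in place of code of your own. Each camera call takes 0.05 s, during which the arm holds its last target.

## Working session

There is one attempt and no reset: what is moved stays moved. The work goes in short steps, Python scripts to look and compute and a shell command to move; the robot and the scene stay as the last step left them, time stands still between calls to the robot, and variables do not carry over. Pictures are saved under pics/ and viewed, and the job is handed in when it is done.

```bash
ls; mkdir -p pics; python3 - <<'E'
from station import manip, viewer
import cv2
s=manip.sense(); print({k:(s[k]) for k in ('t','tcp_pos','tool_rot','force','finger_gap')})
import pickle
for n in ('top','scene'):
    v=viewer.snapshot(n); pickle.dump(v,open(f'{n}0.pkl','wb'))
    cv2.imwrite(f'pics/{n}0.png',v['img'][:,:,::-1]); print(n,v['origin'],v['attitude'],v['fx'],v['k1'])
E
```

```text
pics
{'t': 0.0, 'tcp_pos': array([ 0.19343542, -0.59360795,  0.25534565]), 'tool_rot': array([ 0.69837942,  0.11159929, -0.69835416,  0.11006021]), 'force': array([ 0.89252278, -0.3149828 ,  0.15071681]), 'finger_gap': 0.997486631452249}
top [0.46691828 0.19246193 0.95837235] [-0.69399471  0.7141828  -0.06298133  0.06593649] 469.37366667790405 -0.18273802038426826
scene [1.03346698 0.43867223 0.83231596] [ 0.49147534  0.82913031 -0.23002832 -0.13446894] 368.222227186606 -0.04811727062200579
```

View pics/top0.png

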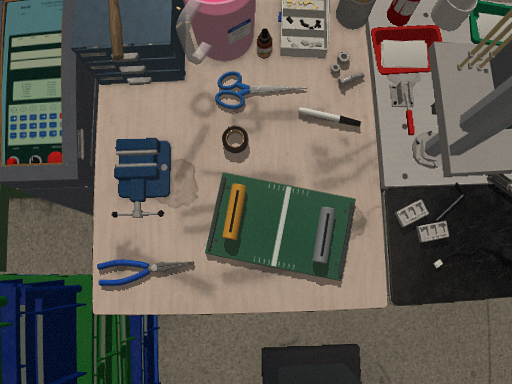

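View pics/scene0.png

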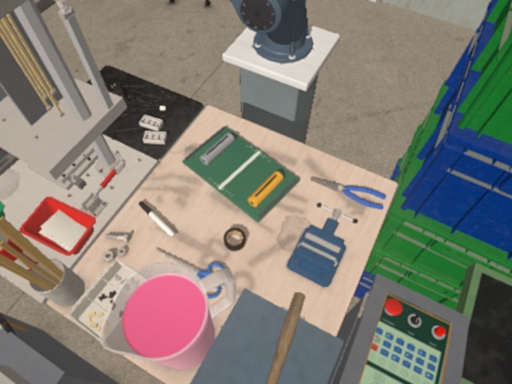

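The top view shows the steel pin at about px (324,235), the white line around (282,226), and the brass pin at (233,211). The tape (234,139), marker (330,118) and pliers (145,270) are clear of the plate. Next I'll measure the poses.

```bash
cat > h.py <<'E'
import numpy as np, cv2
from scipy.spatial.transform import Rotation as R
def world(v,uv,z=None):
    uv=np.asarray(uv,float).reshape(-1,2)
    d=np.c_[(uv[:,0]-v['cx'])/v['fx'],(uv[:,1]-v['cy'])/v['fy']]
    # invert drawn = ray*(1+k1 r^2)
    r=d.copy()
    for _ in range(30): r=d/(1+v['k1']*(r**2).sum(1,keepdims=True))
    ray=np.c_[r,np.ones(len(r))]
    Rm=R.from_quat(v['attitude']).as_matrix(); o=np.asarray(v['origin'])
    w=ray@Rm.T
    if z is None:
        dz=np.array([v['range_z'][int(b),int(a)] for a,b in uv])
        return o+w*dz[:,None]
    return o+w*((z-o[2])/w[:,2])[:,None]
def comp(mask,c):
    n,l,st,ce=cv2.connectedComponentsWithStats(mask.astype(np.uint8))
    k=min(range(1,n),key=lambda i:1e9 if st[i,4]<60 else np.hypot(*(ce[i]-c)))
    return l==k
def px(m): y,x=np.nonzero(m); return np.c_[x,y].astype(float)
def rect(P): 
    (c,s,a)=cv2.minAreaRect((P[:,:2]*1000).astype(np.float32)); 
    b=cv2.boxPoints((c,s,a)); e=[b[1]-b[0],b[2]-b[1]]; e=max(e,key=np.linalg.norm)
    if e[0]<0:e=-e
    return np.round(c,1),np.round(s,1),round(float(np.arctan2(e[1],e[0])),4)
E
python3 - <<'E'
import pickle; from h import *
v=pickle.load(open('top0.pkl','rb')); im=v['img']; h=cv2.cvtColor(im,cv2.COLOR_RGB2HSV).astype(int)
H,S,V=h[...,0],h[...,1],h[...,2]
for p in [(324,235),(282,226),(233,211),(260,240),(300,300),(213,250),(350,215)]: print(p,h[p[1],p[0]],world(v,[p])[0].round(4))
box=np.zeros(H.shape,bool); box[165:295,195:365]=1
g=comp(box&(H>50)&(H<90)&(S>80),(282,226))
full=box&(g|0)
hull=cv2.convexHull(px(comp(box&(H>50)&(H<90)&(S>80),(300,260))).astype(np.int32))
allg=px(box&(H>50)&(H<90)&(S>80)); 
print('plate',rect(world(v,allg,0.012)))
w=comp(box&(S<60)&(V>170),(282,226)); P=world(v,px(w),0.012); print('line',rect(P),P.mean(0),w.sum())
st=comp(box&(S<60)&(V>80)&(V<200)&~w,(324,235)); P=world(v,px(st)); print('steel',rect(world(v,px(st),.035)),st.sum(),P.mean(0),np.percentile(P[:,2],[5,50,95]))
br=comp(box&(H<35)&(S>120)&(V>80),(233,211)); P=world(v,px(br)); print('brass',rect(world(v,px(br),.035)),br.sum(),P.mean(0))
o=im.copy(); o[w]=[255,0,0]; o[st]=[255,0,255]; o[br]=[0,0,255]
o=cv2.resize(o[160:300,190:370],None,fx=4,fy=4,interpolation=0); cv2.imwrite('pics/seg0.png',o[:,:,::-1])
E
```

```text
(324, 235) [60 35 29] [0.5263 0.0543 0.0392]
(282, 226) [ 23  19 177] [0.5493 0.1343 0.0087]
(233, 211) [70 23 33] [0.5786 0.2314 0.0435]
(260, 240) [ 71 119  75] [0.5223 0.1798 0.0102]
(300, 300) [ 13  62 170] [ 0.3994  0.1028 -0.0013]
(213, 250) [ 72 103  79] [0.5048 0.2751 0.0077]
(350, 215) [ 0  8 65] [ 0.5665 -0.0046  0.0153]
plate (array([550.2, 136.7]), array([277.9, 167.7]), 1.3419)
line (array([550.7, 136.8]), array([  7.1, 159.7]), -0.2289) [0.54915247 0.13731338 0.012     ] 263
steel (array([529.2,  55.4]), array([ 27.4, 109.8]), -0.2101) 610 [0.52855518 0.05691774 0.03990295] [0.0325625  0.03893547 0.04260729]
brass (array([579.8, 229.8]), array([ 29.1, 111.2]), -0.2059) 718 [0.5786806  0.22960427 0.04042829]
```

View pics/seg0.png

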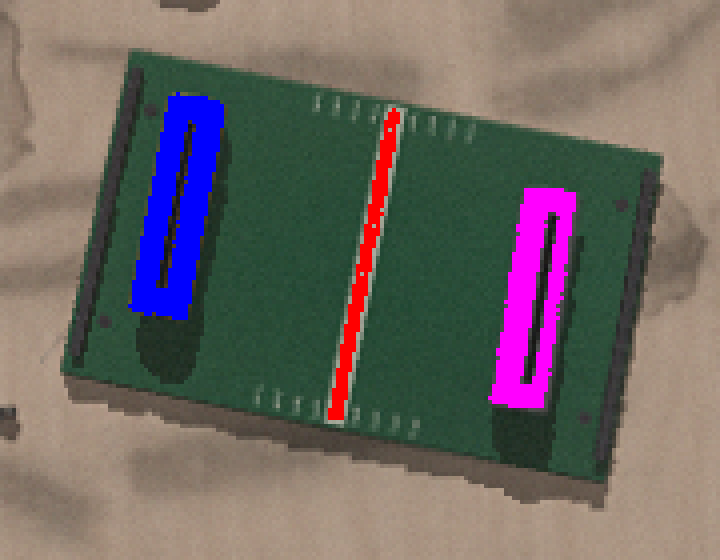

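```bash
python3 - <<'E'
import pickle; from h import *
from station import manip
s=manip.sense(); M=R.from_quat(s['tool_rot']).as_matrix(); print(M.round(3), 'ytool az',np.arctan2(M[1,1],M[0,1]), s['q'].round(3))
for n in ('top','scene'):
    v=pickle.load(open(n+'0.pkl','rb'))
    u,w=np.meshgrid(np.arange(0,512,2),np.arange(0,384,2)); uv=np.c_[u.ravel(),w.ravel()]
    P=world(v,uv); ok=np.array([v['range_z'][b,a]>0 for a,b in uv]); P=P[ok]
    Q=P[(P[:,2]>0.05)&(P[:,1]<-0.05)&(P[:,0]>0.1)]
    print(n,len(Q)); 
    for z0,z1 in ((.05,.15),(.15,.3),(.3,.6),(.6,1)):
        q=Q[(Q[:,2]>z0)&(Q[:,2]<z1)]
        if len(q): print(z0,len(q),q.min(0).round(3),q.max(0).round(3),'minrad',np.hypot(q[:,0],q[:,1]).min().round(3))
E
```

```text
[[-0.     0.31  -0.951]
 [ 0.002 -0.951 -0.31 ]
 [-1.    -0.002 -0.   ]] ytool az -1.2560058521626754 [-1.435  0.528  1.434 -0.     1.181 -0.178]
top 2882
0.05 299 [ 0.684 -0.313  0.05 ] [ 1.045 -0.05   0.112] minrad 0.71
0.15 2028 [ 0.612 -0.277  0.165] [ 0.86  -0.141  0.3  ] minrad 0.63
0.3 555 [ 0.642 -0.227  0.3  ] [ 0.799 -0.132  0.479] minrad 0.659
scene 3838
0.05 232 [ 0.687 -0.23   0.05 ] [ 1.061 -0.052  0.149] minrad 0.709
0.15 1976 [ 0.612 -0.408  0.151] [ 1.04  -0.059  0.3  ] minrad 0.629
0.3 1630 [ 0.64  -0.231  0.3  ] [ 0.802 -0.128  0.533] minrad 0.657
```

```bash
python3 -m crank '[0.6,10,18,0,0.05, 0.6,30,56,0,0.12, 0.6,55,102,0,0.2, 0.6,80,148,0,0.28, 0.6,105,194,0,0.36, 0.6,130,240,0,0.44, 0.6,155,286,0,0.52, 0.6,180,333,0,0.6, 0.6,195,361,0,0.66, 0.6,205,380,0,0.7]'; python3 -c "
from station import manip
s=manip.sense(); print(s['t'],s['tcp_pos'],s['q'],s['force'])"
```

```text
t: 1.35
tcp_pos: [0.3984, -0.211, 0.2563]
tool_rot: [0.617, 0.346, -0.617, 0.345]
force: [0.2, -0.3, -0.2]
finger_gap: 0.598
1.35 [ 0.39838038 -0.21099039  0.25627319] [-7.36129047e-01  2.94578120e-01  1.85169405e+00  5.38956501e-04
  9.96563487e-01 -1.85922932e-01] [ 0.22938985 -0.28078947 -0.20458038]
```

```bash
python3 -m crank '[0.6,10,18,0,0.03, 0.6,30,54,-10,0.08, 0.6,50,90,-30,0.14, 0.6,70,126,-60,0.2, 0.6,90,160,-90,0.26, 0.6,107,190,-115,0.3, 0.6,117,206,-130,0.327, 0.6,117,206,-136,0.327, 0.6,117,206,-136,0.327]'; python3 - <<'E'
from station import manip, viewer
import cv2,pickle
from h import *
s=manip.sense(); M=R.from_quat(s['tool_rot']).as_matrix(); print(s['t'],s['tcp_pos'],'az',np.arctan2(M[1,1],M[0,1]),s['q'].round(2))
for n in ('top','scene','wrist'):
    v=viewer.snapshot(n); pickle.dump(v,open(f'{n}1.pkl','wb'))
    cv2.imwrite(f'pics/{n}1.png',v['img'][:,:,::-1])
im=[pickle.load(open(n+'1.pkl','rb'))['img'] for n in ('scene','wrist')]
cv2.imwrite('pics/sw1.png',np.hstack([cv2.resize(im[0][90:260,130:330],(400,340)),cv2.resize(im[1],(400,340))])[:,:,::-1])
E
```

```text
t: 2.48
tcp_pos: [0.5149, -0.0088, 0.1204]
tool_rot: [-0.554, -0.44, 0.554, -0.439]
force: [0.2, 1.1, -0.5]
finger_gap: 0.601
2.475 [ 0.51491843 -0.00876895  0.12042047] az -0.22937696553156225 [-0.23  0.59  1.82 -0.    0.72 -0.  ]
```

View pics/sw1.png

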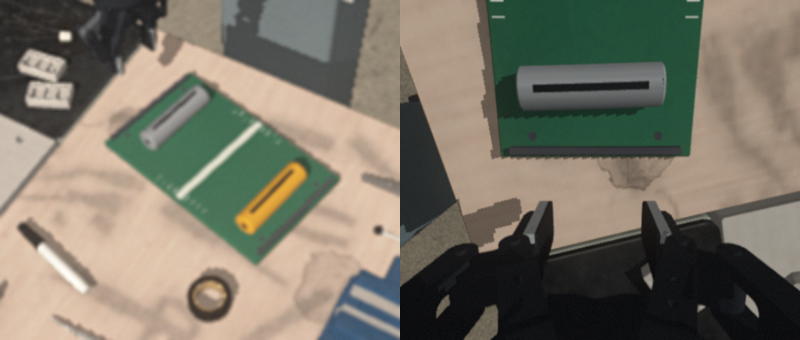

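View pics/top1.png

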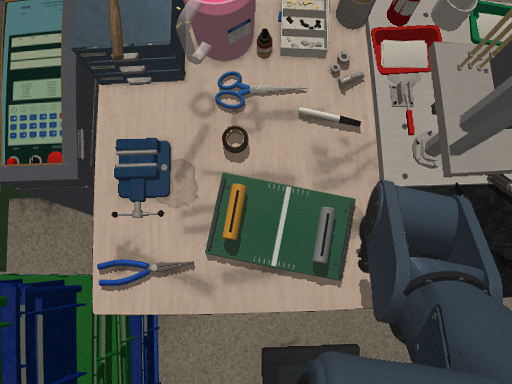

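The wrist view shows the pin ahead of the two fingertips, which are at about px (186,231) and (317,231) in the raw image. The pin and fingers are nearly parallel. I'll check the tip height and the pin pose in this view.

```bash
python3 - <<'E'
import pickle; from h import *
v=pickle.load(open('wrist1.pkl','rb')); im=v['img']
print('cam',v['origin'])
h=cv2.cvtColor(im,cv2.COLOR_RGB2HSV).astype(int); H,S,V=h[...,0],h[...,1],h[...,2]
u,w=np.meshgrid(np.arange(512),np.arange(384)); uv=np.c_[u.ravel(),w.ravel()]
P=world(v,uv).reshape(384,512,3)
t=np.array([.51492,-.00877,.12042])
D=P-t; ux=np.array([np.cos(-.229),np.sin(-.229)]); uy=np.array([-ux[1],ux[0]])
a=D[...,:2]@ux; b=D[...,:2]@uy; z=D[...,2]
m=(v['range_z']>0)&(abs(b)<.025)&(abs(a)<.07)&(z>-.06)&(z<.04)&(w>215)
for sgn in (-1,1):
    q=m&(a*sgn>0); print(sgn,q.sum(),'a',np.percentile(a[q]*1e3,[1,50,99]).round(1),'b',np.percentile(b[q]*1e3,[1,50,99]).round(1),'z',np.percentile(z[q]*1e3,[0,1,2,50]).round(1))
for r in range(222,262,4):
    c=[k for k in range(150,350) if m[r,k]]
    if c: print(r,c[0],c[-1],[tuple((np.array([a[r,k],b[r,k],z[r,k]])*1e3).round(0)) for k in (c[0],c[-1])])
# pin
st=comp((S<60)&(V>80)&(V<215)&(w<140)&(w>60)&(abs(P[...,2]-.035)<.012),(245,97))
print('steel',st.sum(),rect(world(v,px(st),.030)),np.percentile(P[st][:,2],[50,95]))
c=rect(world(v,px(st),.030))[0]/1e3
for L in [(.5505,.137)]:
    d=c-np.array(L); print('rel line',(d@ux*1e3).round(1),(d@uy*1e3).round(1))
E
```

```text
cam [0.5298624  0.05359892 0.23772964]
-1 9310 a [-57.7 -43.1 -24.9] b [-12.3   5.5  12.2] z [-22.3 -17.1 -14.7  31.4]
1 9276 a [25.8 43.8 58.5] b [-12.4   5.4  12.2] z [-22.8 -17.2 -14.8  31.4]
230 177 328 [(np.float64(-32.0), np.float64(9.0), np.float64(-16.0)), (np.float64(33.0), np.float64(9.0), np.float64(-15.0))]
234 175 330 [(np.float64(-31.0), np.float64(10.0), np.float64(-10.0)), (np.float64(32.0), np.float64(9.0), np.float64(-10.0))]
238 166 339 [(np.float64(-37.0), np.float64(6.0), np.float64(-15.0)), (np.float64(38.0), np.float64(6.0), np.float64(-15.0))]
242 159 345 [(np.float64(-38.0), np.float64(6.0), np.float64(-10.0)), (np.float64(39.0), np.float64(6.0), np.float64(-11.0))]
246 156 348 [(np.float64(-39.0), np.float64(5.0), np.float64(-8.0)), (np.float64(39.0), np.float64(5.0), np.float64(-8.0))]
250 153 349 [(np.float64(-39.0), np.float64(6.0), np.float64(-4.0)), (np.float64(39.0), np.float64(5.0), np.float64(-4.0))]
254 151 349 [(np.float64(-38.0), np.float64(6.0), np.float64(0.0)), (np.float64(37.0), np.float64(6.0), np.float64(1.0))]
258 150 349 [(np.float64(-38.0), np.float64(6.0), np.float64(3.0)), (np.float64(37.0), np.float64(5.0), np.float64(2.0))]
steel 7021 (array([525.5,  55.6]), array([ 26.8, 114.1]), -0.2131) [0.03920237 0.04135751]
rel line -5.9 -85.0
```

```bash
python3 - <<'E'
import pickle; from h import *
v=pickle.load(open('wrist1.pkl','rb')); im=v['img']
cv2.imwrite('pics/tip1.png',cv2.resize(im[215:275,150:350],None,fx=4,fy=4,interpolation=0)[:,:,::-1])
t=np.array([.51492,-.00877,.12042]); ux=np.array([np.cos(-.229),np.sin(-.229)]); uy=np.array([-ux[1],ux[0]])
for r in range(222,236):
    out=[]
    for k in range(176,192,2):
        p=world(v,[(k,r)])[0]-t
        out.append('%d,%d,%d'%(p[:2]@ux*1e3,p[:2]@uy*1e3,p[2]*1e3))
    print(r,out)
E
```

```text
222 ['-57,-28,-121', '-56,-28,-122', '-54,-27,-120', '-53,-28,-122', '-51,-28,-122', '-49,-27,-120', '-48,-28,-121', '-47,-28,-121']
223 ['-58,-29,-122', '-56,-29,-122', '-54,-29,-121', '-53,-29,-122', '-51,-29,-121', '-50,-29,-122', '-48,-28,-120', '-47,-29,-122']
224 ['-58,-30,-122', '-56,-29,-121', '-54,-30,-121', '-53,-30,-122', '-51,-30,-122', '-50,-29,-121', '-48,-29,-120', '-47,-30,-121']
225 ['-57,-30,-120', '-56,-30,-122', '-54,-30,-121', '-53,-30,-121', '-51,-30,-122', '-50,-30,-121', '-49,-31,-122', '-47,-30,-122']
226 ['-57,-31,-121', '-56,-31,-122', '-55,-31,-122', '-53,-31,-121', '-51,-31,-121', '-50,-31,-120', '-48,-31,-121', '-47,-31,-121']
227 ['-57,-32,-121', '-56,-32,-120', '-30,9,-17', '-30,9,-17', '-29,9,-18', '-28,9,-18', '-27,9,-17', '-26,9,-17']
228 ['-58,-33,-121', '-31,9,-17', '-30,9,-16', '-29,9,-16', '-28,9,-16', '-28,9,-16', '-27,9,-16', '-26,9,-16']
229 ['-58,-33,-121', '-31,9,-15', '-30,9,-16', '-29,9,-15', '-28,9,-15', '-27,9,-14', '-27,9,-15', '-25,9,-14']
230 ['-58,-34,-121', '-31,9,-15', '-30,9,-14', '-29,9,-14', '-28,9,-15', '-27,9,-14', '-26,9,-14', '-25,9,-13']
231 ['-58,-35,-121', '-31,9,-14', '-30,9,-13', '-29,9,-13', '-28,9,-13', '-27,9,-12', '-26,10,-12', '-25,9,-13']
232 ['-31,8,-13', '-30,9,-13', '-29,9,-11', '-28,9,-12', '-28,9,-11', '-27,9,-12', '-26,9,-11', '-25,9,-12']
233 ['-31,9,-10', '-30,9,-11', '-29,9,-11', '-28,9,-11', '-27,9,-11', '-27,9,-11', '-26,9,-10', '-25,9,-11']
234 ['-30,9,-10', '-30,9,-9', '-29,9,-9', '-28,9,-10', '-27,9,-10', '-26,9,-9', '-26,9,-10', '-25,9,-10']
235 ['-30,9,-9', '-30,9,-9', '-29,9,-9', '-28,9,-9', '-27,9,-9', '-26,9,-8', '-25,9,-9', '-25,9,-9']
```

View pics/tip1.png

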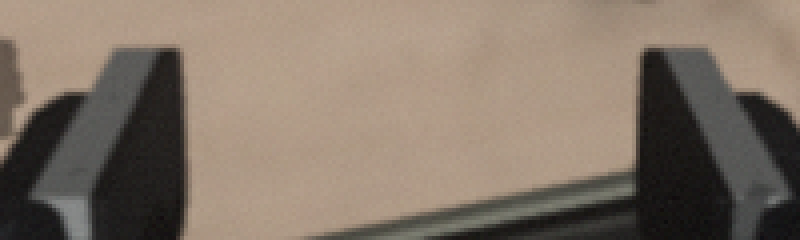

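```bash
python3 -m crank '[0.6,-1,0,-15,0, 0.6,-3,1,-40,0, 0.6,-3,1,-60,0, 0.6,-3,1,-70,0, 0.6,-3,1,-72,0, 0.6,-1,8,-72,0, 0.6,2,20,-72,0, 0.6,4,28,-72,0, 0.6,4,31,-72,0, 0.6,4,31,-72,0]'; cat > look.py <<'E'
import sys,pickle
from h import *
from station import manip, viewer
k=sys.argv[1]
s=manip.sense(); M=R.from_quat(s['tool_rot']).as_matrix(); t=s['tcp_pos']; print(round(s['t'],2),t.round(4),'az',round(np.arctan2(M[1,1],M[0,1]),4),s['force'].round(1))
v=viewer.snapshot('wrist'); pickle.dump(v,open(f'wrist{k}.pkl','wb')); w2=viewer.snapshot('top'); pickle.dump(w2,open(f'top{k}.pkl','wb'))
cv2.imwrite(f'pics/look{k}.png',np.hstack([cv2.resize(v['img'],(400,300)),cv2.resize(w2['img'][150:300,180:380],(400,300))])[:,:,::-1])
ux=np.array([np.cos(-.229),np.sin(-.229)]); uy=np.array([-ux[1],ux[0]]); L=np.array([.5505,.137])
print('tcp rel line a,b', ((t[:2]-L)@ux*1e3).round(1),((t[:2]-L)@uy*1e3).round(1))
for n,v in (('wrist',v),('top',w2)):
    h=cv2.cvtColor(v['img'],cv2.COLOR_RGB2HSV).astype(int); H,S,V=h[...,0],h[...,1],h[...,2]
    u,w=np.meshgrid(np.arange(512),np.arange(384)); P=world(v,np.c_[u.ravel(),w.ravel()]).reshape(384,512,3)
    D=P[...,:2]-L; a=D@ux; b=D@uy
    on=(v['range_z']>0)&(abs(a)<.09)&(abs(b)<.14)
    pin=on&(P[...,2]>.022)&(P[...,2]<.05)&(S<70)&(abs(b)<.115)&(V>60)&(abs(a)<.075)&(b<.05)&(b>t[:2].__sub__(L)@uy+.012)
    if pin.sum()>50:
        q=np.percentile(P[...,2][pin],98); mm=pin&(P[...,2]>q-.006)
        print(n,'pin n',pin.sum(),'ext a',np.percentile(a[pin]*1e3,[.5,99.5]).round(1),'b',np.percentile(b[pin]*1e3,[.5,99.5]).round(1),'top b',(np.median(b[mm])*1e3).round(1),'ztop',q.round(4),rect(P[pin])[2])
    ln=on&(abs(P[...,2]-.012)<.006)&(S<70)&(V>140)&(abs(b)<.02)
    if ln.sum()>50:
        A=np.c_[a[ln],np.ones(ln.sum())]; c=np.linalg.lstsq(A,b[ln],rcond=None)[0]
        print(n,'line n',ln.sum(),'ext a',np.percentile(a[ln]*1e3,[.5,99.5]).round(1),'b',np.percentile(b[ln]*1e3,[1,50,99]).round(1),'slope',c[0].round(4))
E
python3 look.py 2
```

```text
t: 3.88
tcp_pos: [0.5195, 0.0232, 0.0485]
tool_rot: [0.554, 0.44, -0.554, 0.44]
force: [0.1, 0.5, -0.7]
finger_gap: 0.604
3.88 [0.5195 0.0232 0.0485] az -0.2281 [ 0.1  0.5 -0.7]
tcp rel line a,b -4.4 -117.9
wrist pin n 17023 ext a [-59.6  48.1] b [-100.2  -70.8] top b -83.4 ztop 0.0416 -0.2032
wrist line n 56 ext a [-84.   81.7] b [-20.  -19.8 -16. ] slope 0.0021
top pin n 416 ext a [-18.4  50.8] b [-99.6 -70.3] top b -83.1 ztop 0.0437 -0.0978
top line n 267 ext a [-30.8  81.2] b [-5.6 -0.5  4.3] slope -0.0056
```

View pics/look2.png

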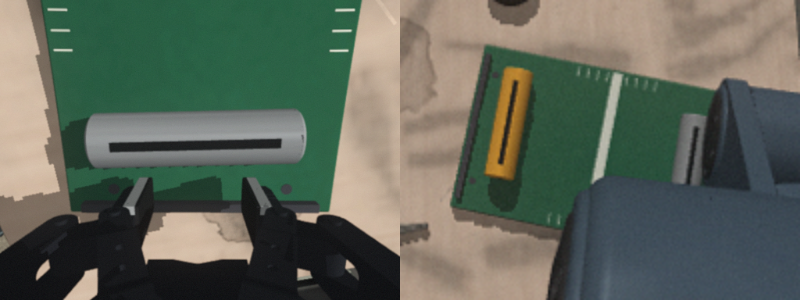

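The wrist picture shows the pin lying across px (85–305, 110–167), with both tips just behind it at about (145,180) and (252,180). It's centred on the fingers, with a gap of about 6 mm. Now the first slow push, along plate y.

```bash
python3 -m crank '[0.6,0.7,2.9,0,0, 0.6,1.4,5.8,0,0, 0.6,2,8.8,0,0, 0.6,2.7,11.7,0,0, 0.6,3.6,15.6,0,0, 0.6,4.5,19.5,0,0, 0.6,5.4,23.4,0,0, 0.6,6.4,27.3,0,0, 0.6,7.3,31.2,0,0, 0.6,8,34,0,0]'; python3 look.py 3
```

```text
t: 5.22
tcp_pos: [0.5276, 0.0571, 0.0483]
tool_rot: [0.554, 0.44, -0.554, 0.44]
force: [-0.4, -0.6, -0.0]
finger_gap: 0.607
5.22 [0.5276 0.0571 0.0483] az -0.2289 [-0.4 -0.6 -0. ]
tcp rel line a,b -4.2 -83.0
wrist pin n 19042 ext a [-60.2  47.4] b [-70.3 -42. ] top b -56.0 ztop 0.0418 -0.2038
wrist line n 10593 ext a [-84.   78.9] b [-10.6  -0.2   9.5] slope -0.0006
top pin n 367 ext a [-58.4  48.8] b [-69.5 -41.6] top b -53.4 ztop 0.0429 0.0113
top line n 386 ext a [-75.  81.] b [-5.7 -0.6  4.3] slope -0.0026
```

View pics/look3.png

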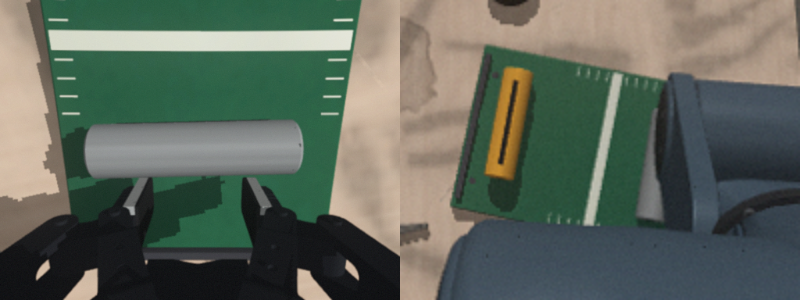

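The stripe has rolled out of sight and the pin is 56 mm short of the line, about 0.02 rad off parallel. The white line crosses the wrist picture at row 40. Pushing on.

```bash
python3 -m crank '[0.6,0.7,2.9,0,0, 0.6,1.4,5.8,0,0, 0.6,2.3,9.7,0,0, 0.6,3.2,13.6,0,0, 0.6,4.1,17.5,0,0, 0.6,5,21.4,0,0, 0.6,5.9,25.3,0,0, 0.6,6.8,29.2,0,0, 0.6,7.5,32.1,0,0, 0.6,7.9,34,0,0]'; python3 look.py 4
```

```text
t: 6.58
tcp_pos: [0.5355, 0.091, 0.0483]
tool_rot: [0.554, 0.44, -0.554, 0.44]
force: [0.8, -0.8, 0.7]
finger_gap: 0.601
6.58 [0.5355 0.091  0.0483] az -0.2288 [ 0.8 -0.8  0.7]
tcp rel line a,b -4.2 -48.2
wrist pin n 18873 ext a [-61.1  46.5] b [-35.7  -7.3] top b -21.2 ztop 0.0418 -0.2082
wrist line n 8604 ext a [-84.1  78.6] b [-10.   -0.2  19.5] slope 0.0005
top pin n 118 ext a [-60.  -20.7] b [-23.9  -8.8] top b -17.3 ztop 0.0429 -0.0471
top line n 251 ext a [-81.5  32.8] b [-5.7  0.1  4.8] slope 0.0201
```

View pics/look4.png

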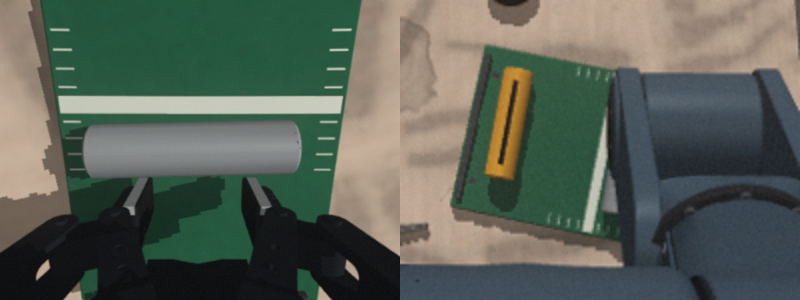

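```bash
python3 -m crank '[0.6,0.6,2.4,0,0, 0.6,1.1,4.9,0,0, 0.6,1.7,7.3,0,0, 0.6,2.3,9.7,0,0, 0.6,2.8,12.2,0,0, 0.6,3.4,14.6,0,0, 0.6,3.9,16.6,0,0, 0.6,4.2,18,0,0, 0.6,4.5,19.2,0,0, 0.6,4.7,20.2,0,0]'; python3 look.py 5
```

```text
t: 7.92
tcp_pos: [0.5402, 0.111, 0.0483]
tool_rot: [-0.554, -0.44, 0.554, -0.44]
force: [0.5, -0.4, -0.0]
finger_gap: 0.6
7.92 [0.5402 0.111  0.0483] az -0.229 [ 0.5 -0.4 -0. ]
tcp rel line a,b -4.2 -27.7
wrist pin n 17550 ext a [-61.8  46. ] b [-15.1  13.3] top b 0.2 ztop 0.0418 -0.2079
wrist line n 1435 ext a [-84.3  81.7] b [-15.5   1.   19.7] slope -0.0678
```

View pics/look5.png

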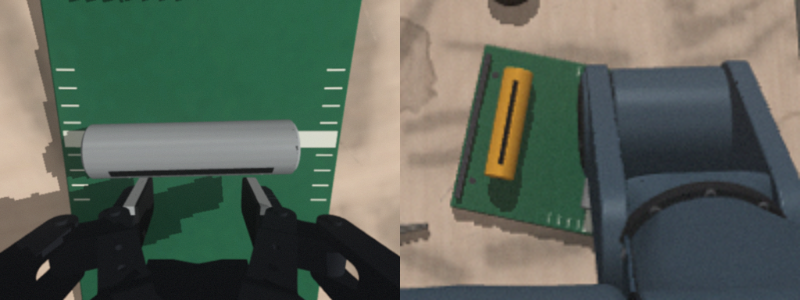

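The pin is on the line, with the line's ends visible either side at rows 131–147. The stripe is coming up on its back side at row ~173, so it went underneath by rolling. I'll back away level, then up, and check with a clear view.

```bash
python3 -m crank '[0.6,-1,-4,0,0, 0.6,-3,-12,0,0, 0.6,-6,-24,0,0, 0.6,-9,-38,4,0, 0.6,-11,-46,20,0, 0.6,-13,-56,50,0, 0.6,-17,-74,85,0, 0.6,-23,-100,110,0, 0.6,-28,-120,120,0, 0.6,-30,-130,120,0]'; python3 -m crank '[0.6,-10,-20,10,0, 0.6,-25,-50,30,0, 0.6,-40,-80,50,0, 0.6,-55,-110,60,0, 0.6,-60,-120,60,0, 0.6,-60,-120,60,0]'; python3 look.py 6
python3 - <<'E'
import pickle; from h import *
v=pickle.load(open('top6.pkl','rb')); v0=pickle.load(open('top0.pkl','rb'))
ux=np.array([np.cos(-.229),np.sin(-.229)]); uy=np.array([-ux[1],ux[0]]); L=np.array([.5505,.137])
for q in (v0,v):
    h=cv2.cvtColor(q['img'],cv2.COLOR_RGB2HSV).astype(int); H,S,V=h[...,0],h[...,1],h[...,2]
    box=np.zeros(H.shape,bool); box[165:295,195:365]=1
    br=comp(box&(H<35)&(S>120)&(V>80),(233,211)); print('brass',rect(world(q,px(br),.035)))
d=np.abs(v['img'].astype(int)-v0['img']).max(2)>60; ys,xs=np.nonzero(d)
k=d.copy(); k[165:295,195:365]=0; k[:, 365:]=0; print('other changed px',k[:300].sum())
cv2.imwrite('pics/top6.png',v['img'][:,:,::-1])
E
```

```text
t: 9.28
tcp_pos: [0.5105, -0.0204, 0.1702]
tool_rot: [0.555, 0.438, -0.553, 0.44]
force: [0.4, 0.1, 0.0]
finger_gap: 0.602
t: 10.02
tcp_pos: [0.4497, -0.139, 0.2279]
tool_rot: [0.554, 0.44, -0.554, 0.439]
force: [0.1, 0.5, -0.8]
finger_gap: 0.598
10.03 [ 0.4497 -0.139   0.2279] az -0.2306 [ 0.1  0.5 -0.8]
tcp rel line a,b -35.5 -291.7
top pin n 712 ext a [-59.4  49.7] b [-16.3  13. ] top b -1.4 ztop 0.0438 -0.2093
top line n 60 ext a [-41.5  80.9] b [-5.  -0.4  4.1] slope -0.0167
brass (array([579.8, 229.8]), array([ 29.1, 111.2]), -0.2059)
brass (array([580. , 229.8]), array([ 29.1, 110.8]), -0.2059)
other changed px 0
```

View pics/look6.png

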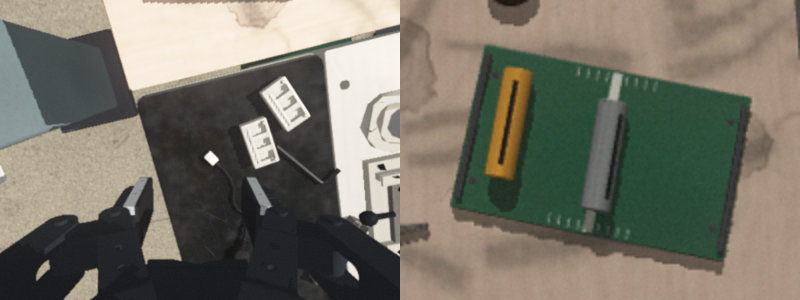

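The top view shows the pin squarely on the white line, about 1 mm short of centre, with its stripe on the right-hand slope. The brass pin hasn't moved. One more look to confirm the pin is still, then I'll hand in.

```bash
python3 -m crank '[0.6,0,0,0,0, 0.6,0,0,0,0, 0.6,0,0,0,0, 0.6,0,0,0,0]'; python3 look.py 7 && python3 - <<'E'
import pickle,numpy as np
a=pickle.load(open('top6.pkl','rb'))['img'].astype(int); b=pickle.load(open('top7.pkl','rb'))['img'].astype(int)
print('changed', (abs(a-b).max(2)[165:295,195:350]>40).sum())
from station import workorder
print(workorder.sign_off())
E
```

```text
t: 10.62
tcp_pos: [0.4502, -0.1389, 0.2283]
tool_rot: [0.554, 0.44, -0.554, 0.44]
force: [-0.9, -0.1, -0.1]
finger_gap: 0.6
10.62 [ 0.4502 -0.1389  0.2283] az -0.2287 [-0.9 -0.1 -0.1]
tcp rel line a,b -35.0 -291.5
top pin n 707 ext a [-59.4  49.5] b [-16.1  13.1] top b -1.3 ztop 0.0439 -0.2055
top line n 64 ext a [-79.5  80.3] b [-5.4 -0.4  9.8] slope -0.0722
changed 0
the job is handed in; nothing more can be done
None
```

I rolled the steel pin about 84 mm across the plate onto the white line and handed the job in at about 10.7 s of the 38 s allowed. I pushed it with both fingertips, about 3–4 mm above its axis, slowing to 12 mm/s or less before stopping. Then I drew the arm back clear of everything.

**Last checks:**
- **Position:** the pin lies about 1 mm short of the line's centre line and about 5 mm off its middle lengthwise. Its axis is about 0.02 rad off parallel to the line.
- **At rest:** nothing on the plate changed between two pictures about 0.6 s apart.
- **Other items:** the brass pin shifted less than 0.5 mm in the measurements. Nothing changed in the top view of the table around the plate, which takes in the tape, pliers and marker.
- **Rolling:** the stripe went out of sight ahead and came back up on the rear side, so it passed underneath. The half turn is inferred from that, as I had no picture of the stripe underneath. By eye, the stripe looked slightly behind where pure rolling would put it, so the pin may have slipped a little.

**Disagreement:** the wrist and top cameras differed by about 1 mm on the pin's final position across the line, within the stated 2 mm calibration.

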